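# Put the dust extraction of the sanding bench back into service

## Robot

A 6-joint arm with a two-finger parallel gripper is mounted at the origin on the work surface. World frame = base frame: x ahead of the robot, y to its left, z up, the work surface at z = 0. Lengths are in m, angles in degrees, forces in N, time in s.
With the tool pointing down it reaches from about 0.35 to 0.975 m from the base axis. Payload 17.4 kg.
Tool frame: the origin (TCP) lies at the very end of the fingers, on their centre line; the grasp point (between the pads) lies 19 mm behind it (env.pinch_z is the z of the grasp point in the tool frame, in m); z points along the fingers, y is the direction in which the jaws open and shut (so a half turn about z gives the same grasp; the last joint's range is limited). The gripper opens to 85 mm and grips with 20 to 120 N. Pads are 22 mm wide; open, the fingers measure 114 mm over their backs; the gripper's body (76 mm by 85 mm) begins 54 mm behind the grasp point. The pads swing forward as they close: fully open they stand 13 mm farther back than shut.
Start: joints at [-66.91, 6.646, 82.598, -0, 90.757, -2.166], TCP at [0.288, -0.61, 0.231] pointing down, gripper open.
Joint ranges: [-162.19, 162.19], [-47.58, 125.68], [4.15, 143.07], [-65.23, 245.23], [0.69, 171.88], [-170.13, 170.13]. Speed limits (degrees/s): [108.29, 108.29, 127.2, 180, 180, 180].

## Interface

Orientations are given as [roll, pitch, yaw] about the fixed x, y, z axes, in that order (R = Rz(yaw) Ry(pitch) Rx(roll)).
In Python, from cell import env gives the robot as it stands.
- The arm moves only by the tool move_arm, never from a script. Its argument "deltas" is a list of rows, each a list of 6 numbers: the shift along the tool's x, y, z each as a share of 0.08 m, from -1 to 1, then the turn, a rotation vector about the tool's x, y, z each as a share of 1.5 rad, from -1 to 1. In form: [[x, y, z, rx, ry, rz], ...]. A call has 1 to 10 rows; each row is the pose to reach, as a shift and turn from the pose commanded when the call began, along the tool's axes at that moment; what a row does not reach only later rows make up. A row lasts 1/8 s, in which the tool goes at most 62.5 mm and 10.7 degrees, less where a joint would pass 70% of its speed; a pose out of reach is approached as far as the arm can. A call with a number of a shift or a turn outside -1 to 1 is refused whole. A call with a gripper value outside its range is refused whole. "jaw" is the closure, from -1 (fully open) to 1 (shut), set as the call begins (left out, the last holds). The fingers move at their own pace and stop on an object; "force" is the grip in N (left out, the last holds). Time passes only in rows, so rows that repeat a pose let the fingers close. It gives the time, the measured TCP pose, the force and the opening at its end, in the units of the state.
- env.get_state(): the state, without advancing time (a new reading comes with each control period).
- env.camera(name): name is "scene" or "top" or "wrist"; returns the picture (400x640x3 uint8, red, green, blue); there is no depth.
- env.get_calibration(name): a dict with "fx", "fy", "cx", "cy" (pixels), "position" and "attitude" of the camera in the world. Camera axes: x right, y down, z forward; pixel columns grow to the right and rows downward; lengths in m; the calibration is good to about 2 mm. A picture is of the moment at which its call begins: read the wrist's pose just before it. get_calibration takes no time and is no camera call; for the wrist camera it gives the pose at the moment of the call.
- env.finish_job(): hands the job in, once; it reports no verdict.
Trained networks look in the newest picture that a camera, given by its name, has taken for a name from the list of things; names that differ only in an ending like _2 or _b are one class to them, and where a whole thing is asked for, a point or a joint stands for the part that bears it (a point fixed in the world has none). Each returns a list of dicts, best first, with "p" (0 to 1); they miss things now and then, are a little off and sometimes report something else, mostly with a low value. They report only what shows in the picture. A call takes as long as a camera call.
- env.masks_of(label, camera): "pixels" (400x640 bool, what is visible of it) and "bbox" ([left, top, width, height] in pixels, round what is visible of it).
The state is a dict: "t": time; "joint_positions": joint angles; "joint_velocities": joint speeds; "tau": joint torques, N m; "tcp_pos": TCP position; "ee_rot": TCP orientation; "ft_force": force on the tool from outside, world axes, zero at the start; "torque": the same for the moment, N m; "gripper_width": finger opening in m.
Only numpy, scipy, OpenCV 4.12 (cv2) and the standard library are available. Lean on these libraries where they do the work, as an engineer would, in place of code of your own. Each camera call takes 0.05 s, during which the arm holds its last target. There are 200 camera calls.

## Task

Plug the orange control module fully home into the yellow-framed socket on the sloping face of the grey console, until its body sits flush on the face. Then turn the red handle on the metal duct all the way open, in line with the duct. Do not shove or knock over the tin, spray can, jar, tape roll or sanding block standing around.

Things in the scene. Friction and masses are not known exactly. Their poses are not given: they have to be found in the camera images.
- module: Loose orange control module, 0.17 to 0.35 kg, 94 mm tall, standing on its black plug. Origin: centre of the plug's lower end; z up along the module. Black plug 46 mm (x) by 34 mm (y), z = 0 to 34 mm; orange body above it 62 mm (x) by 46 mm (y), z = 34 to 94 mm: grip it across the 46 mm. The plug fits either way round (a half turn about z).
- socket: Yellow-framed hole in the console's sloping face (tilted 30 deg). Origin: centre of the mouth, in the face; z out of the hole, square to the face; x up the slope, y level. Hole 49 (x) by 37 mm (y), 38 mm deep, 3 mm chamfer. Plug goes in along -z, its x along this x (either way round); fully home the orange body rests on the face and the module's origin is 34 mm below this origin.
- console: Grey console, fixed to the bench, about 170 mm deep and 180 mm wide; its face is 83 mm high at the front edge, 168 mm at the rear, 125 mm at the hole. Origin: under the centre of the hole, on the bench; its front faces -x (roughly the robot).
- damper: Round metal extraction duct, 100 mm across (116 mm at the end flanges), 260 mm long, lying along its y axis on two feet, fixed to the bench. Origin: on the bench under its middle. The top of the duct is 115 mm high, of the plate under the handle 123 mm.
- damper_handle (a joint): Angle (rad) of the red handle about the vertical axis at handle_axis: 0 closed (across the duct, pointing to the damper's -x), 1.571 open at its stop (in line with the duct, pointing to the damper's -y); grows anticlockwise seen from above. Light friction (0.15 N m), stays where left.
- handle_axis (a point): Point on the handle's vertical turning axis at the height of the middle of the handle, 165 mm above the bench. Its axes turn with the handle: z up, -x along the handle towards its free end.
- handle_grip (a point): Middle of the height and width of the red handle grip, 100 mm from the turning axis. The red bar is 90 mm long, 20 mm wide, 22 mm tall, and ends 130 mm from the axis. Axes as at handle_axis: the bar lies along x, its width is along y.
- paint_tin: Blue-labelled tin, 84 mm across, 110 mm tall, loose. Origin: centre of its underside. Leave where it is.
- sanding_block: Cork sanding block with a red sole, 65 x 110 x 42 mm, loose. Origin: centre of its underside. Leave where it is.
- tape_roll: Yellow roll of tape lying flat, 100 mm across, 36 mm high, loose. Origin: centre of its underside. Leave where it is.
- spray_can: Red-labelled spray can, 64 mm across, 190 mm tall, loose. Origin: centre of its underside. Leave where it is.
- filler_jar: Jar, 80 mm across, 80 mm tall, loose. Origin: centre of its underside. Leave where it is.

How it is judged:
By the outcome, as a careful person would: the job done as asked, in the order asked, and still so for the second after the job is handed in, with the robot touching nothing.
It also fails if it takes over 69 s, if anything falls off the work surface, if the arm or the gripper's body presses on something with over 40 N, if the wrist force passes 120 N, or if a joint passes its speed limit or range.

## Working session

There is one attempt and no reset: what is moved stays moved. The work goes in short steps, Python scripts to look and compute and a tool call to move; the robot and the scene stay as the last step left them, time stands still between calls to the robot, and variables do not carry over. Pictures are saved under pics/ and viewed, about 8 in all and at most 12, crops included, and the job is handed in when it is done.

Besides the shell and the picture viewer there is one more tool, called after "Emit:" as name(argument=value, ...) on one line, values as JSON. move_arm: Moves the arm, as the interface text tells. Shift numbers are shares of 0.08 m and turn numbers shares of 1.5 rad, none past 1 either way. Its arguments: {"type":"object","properties":{"deltas":{"type":"array"},"jaw":{"type":"number"},"force":{"type":"number"}},"required":["deltas"]}

```bash
mkdir -p pics; ls; cat > h.py <<'E'
import numpy as np, cv2
from scipy.spatial.transform import Rotation as R
from cell import env
def snap(cam,fn=None):
    im=env.camera(cam)
    if fn: cv2.imwrite('pics/'+fn,im[:,:,::-1])
    return im
E
python3 - <<'E'
from h import *
for c in ('scene','top'):
    snap(c,c+'0.png'); k=env.get_calibration(c); print(c,k)
    for l in ['module','socket','console','damper','damper_handle','paint_tin','sanding_block','tape_roll','spray_can','filler_jar']:
        for m in env.masks_of(l,c)[:1]:
            ys,xs=np.nonzero(m['pixels']); print(l,round(m['p'],2),m['bbox'],xs.mean().round(1),ys.mean().round(1))
print(env.get_state())
a=cv2.imread('pics/scene0.png');b=cv2.imread('pics/top0.png')
E
```

```text
pics
scene {'fx': 365.0895451098993, 'fy': 365.0895451098993, 'cx': 325.28840386271895, 'cy': 195.55052023571298, 'position': array([ 0.82948834, -0.37847158,  0.90473118]), 'attitude': array([-144.33130101,   -0.31368257,   26.6659197 ])}
module 0.87 [267.7, 200.8, 32.9, 36.5] 283.7 218.7
socket 0.59 [307.3, 137.1, 79.3, 60.5] 346.7 168.2
console 0.69 [307.4, 136.8, 80.6, 86.2] 348.8 176.9
damper 0.7 [162.0, 271.8, 123.2, 126.4] 222.5 335.2
damper_handle 0.83 [161.2, 293.8, 68.4, 41.9] 199.0 311.4
paint_tin 0.68 [316.5, 232.2, 33.6, 44.7] 332.9 255.8
sanding_block 0.7 [260.2, 161.5, 37.8, 41.1] 277.3 180.6
tape_roll 0.76 [180.7, 260.3, 43.0, 43.2] 199.9 281.3
spray_can 0.78 [383.6, 103.1, 21.6, 51.9] 395.0 129.4
filler_jar 0.69 [316.9, 234.7, 32.6, 42.5] 332.5 255.8
top {'fx': 373.27737939773135, 'fy': 373.27737939773135, 'cx': 311.0300750407889, 'cy': 201.58536315253872, 'position': array([0.3468241 , 0.09830828, 1.05261399]), 'attitude': array([-165.81192534,   -0.32995447,  -88.43648993])}
module 0.58 [322.9, 225.3, 19.3, 27.4] 330.7 239.3
socket 0.74 [212.8, 166.3, 77.0, 71.3] 2
[... 419 characters left out ...]
8.9, 28.3, 35.8] 318.9 146.8
{'t': 1.1, 'joint_positions': array([-6.69093838e+01,  6.64854050e+00,  8.25977933e+01,  1.53538509e-03,
        9.07558510e+01, -2.16509456e+00]), 'joint_velocities': array([-0.07404025, -0.072441  ,  0.03542931, -0.053165  ,  0.06370376,
        0.01598797]), 'tau': array([ 2.01997340e-03, -7.31734943e+01, -6.32642555e+01,  1.10455435e-04,
        7.09805154e-04, -7.81116910e-06]), 'tcp_pos': array([ 0.28800555, -0.61048623,  0.23127474]), 'ee_rot': array([-1.79997875e+02, -1.61669914e-03,  2.52557310e+01]), 'ft_force': array([-0.19413702,  0.48928288,  0.3877293 ]), 'torque': array([ 0.00763834, -0.00721257, -0.02297956]), 'gripper_width': 0.08526492526449714}
```

View pics/scene0.png

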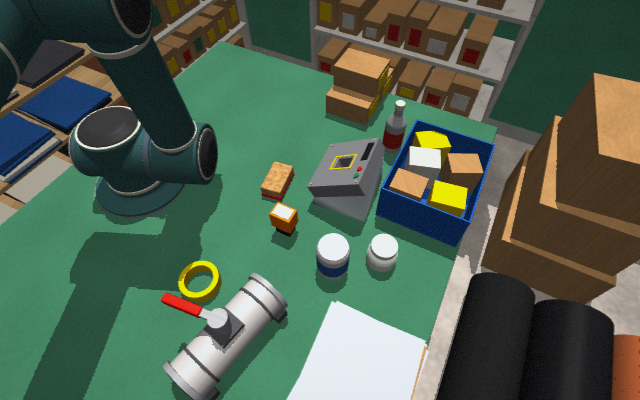

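View pics/top0.png

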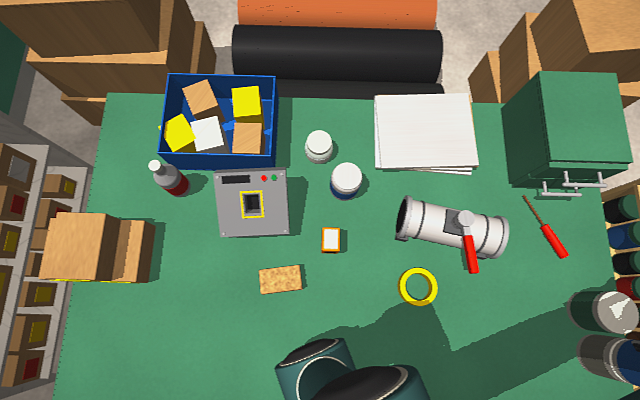

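```bash
cat >> h.py <<'E'
def cam(c):
    k=env.get_calibration(c); return np.array(k['position']),R.from_euler('xyz',k['attitude'],degrees=True).as_matrix(),k
def ray(c,uv,K=None):
    p,M,k=K or cam(c); uv=np.atleast_2d(uv)
    d=np.c_[(uv[:,0]-k['cx'])/k['fx'],(uv[:,1]-k['cy'])/k['fy'],np.ones(len(uv))]@M.T
    return p,d
def plane(c,uv,z,K=None):
    p,d=ray(c,uv,K); return p+d*((z-p[2])/d[:,2])[:,None]
def proj(c,X,K=None):
    p,M,k=K or cam(c); q=(np.atleast_2d(X)-p)@M
    return np.c_[q[:,0]/q[:,2]*k['fx']+k['cx'],q[:,1]/q[:,2]*k['fy']+k['cy']]
def hsv(im,lo,hi,box=None):
    m=cv2.inRange(cv2.cvtColor(im,cv2.COLOR_RGB2HSV),lo,hi)
    if box is not None:
        l,t,w,h=[int(v) for v in box]; b=np.zeros_like(m); b[t-3:t+h+3,l-3:l+w+3]=1; m=m*b
    return m
def rect(m):
    cs,_=cv2.findContours(m,cv2.RETR_EXTERNAL,cv2.CHAIN_APPROX_NONE)
    c=max(cs,key=cv2.contourArea); return cv2.minAreaRect(c),c
E
python3 - <<'E'
from h import *
for c,bs,bm,bh in (('scene',(325,145,35,30),(267,201,33,36),(161,290,50,35)),('top',(235,185,33,35),(320,225,22,28),(457,230,22,45))):
    im=cv2.imread(f'pics/{c}0.png')[:,:,::-1].copy()
    for n,lo,hi,b,z in (('socket',(22,120,90),(35,255,255),bs,.125),('handle',(0,170,100),(6,255,255),bh,.17),('modtop',(0,0,150),(179,70,255),bm,.094),('mod',(5,120,70),(20,255,255),bm,.09)):
        r,ct=rect(hsv(im,lo,hi,b)); print(c,n,np.round(r[0],1),np.round(r[1],1),round(r[2],1),'->',plane(c,r[0],z).round(3)[0])
        print('   ',plane(c,cv2.boxPoints(r),z).round(3).tolist())
print(cam('wrist'))
s=env.get_state();M=R.from_euler('xyz',s['ee_rot'],degrees=True).as_matrix();p,W,k=cam('wrist');print(M.T@(p-s['tcp_pos']),M.T@W)
E
```

```text
scene socket [342.5 161.5] [13.8 28.2] 85.2 -> [0.572 0.251 0.125]
    [[0.526, 0.252, 0.125], [0.594, 0.296, 0.125], [0.618, 0.25, 0.125], [0.552, 0.207, 0.125]]
scene handle [180.9 303.7] [40.5 10.6] 21.8 -> [ 0.456 -0.281  0.17 ]
    [[0.414, -0.296, 0.17], [0.407, -0.276, 0.17], [0.497, -0.266, 0.17], [0.502, -0.286, 0.17]]
scene modtop [282.6 211.2] [18.8 11.6] 24.0 -> [0.494 0.047 0.094]
    [[0.471, 0.03, 0.094], [0.464, 0.065, 0.094], [0.518, 0.064, 0.094], [0.523, 0.03, 0.094]]
scene mod [283.4 216.7] [28.2 24.1] 26.6 -> [0.503 0.035 0.09 ]
    [[0.469, 0.002, 0.09], [0.458, 0.074, 0.09], [0.539, 0.069, 0.09], [0.546, -0.001, 0.09]]
top socket [251.5 204. ] [27.6 22.4] 85.9 -> [0.571 0.251 0.125]
    [[0.604, 0.285, 0.125], [0.61, 0.228, 0.125], [0.538, 0.218, 0.125], [0.532, 0.275, 0.125]]
top handle [470.3 253.9] [38.4 10.5] 79.7 -> [ 0.453 -0.28   0.17 ]
    [[0.496, -0.263, 0.17], [0.501, -0.288, 0.17], [0.412, -0.297, 0.17], [0.407, -0.273, 0.17]]
top modtop [330.5 238.5] [19. 13.] 90.0 -> [0.492 0.046 0.094]
    [[0.517, 0.064, 0.094], [0.518, 0.03, 0.094], [0.468, 0.029, 0.094], [0.467, 0.063, 0.094]]
top mod [330. 240.] [26. 18.] 90.0 -> [0.489 0.047 0.09 ]
    [[0.522, 0.071, 0.09], [0.524, 0.024, 0.09], [0.456, 0.024, 0.09], [0.455, 0.07, 0.09]]
(array([ 0.35255726, -0.58048424,  0.37323818]), array([[ 4.26639557e-01, -8.67942776e-01, -2.54271559e-01],
       [-9.04421631e-01, -4.09291541e-01, -1.20424036e-01],
       [ 4.49974308e-04,  2.81346356e-01, -9.59606183e-01]]), {'fx': 323.48964944053677, 'fy': 323.48964944053677, 'cx': 319.9915330502577, 'cy': 192.6345124656031, 'position': array([ 0.35255726, -0.58048424,  0.37323818]), 'attitude': array([ 1.63659422e+02, -2.57816296e-02, -6.47455111e+01])})
[ 0.071186    0.00040215 -0.14196144] [[-2.16651742e-05 -9.59598338e-01 -2.81373470e-01]
 [ 9.99999881e-01 -1.57838112e-04  4.61294444e-04]
 [-4.87068839e-04 -2.81373427e-01  9.59598227e-01]]
```

The scene and top pictures agree. The module stands at about (0.493, 0.047), px (331,239) in top. The socket is at (0.571, 0.251), px (252,204). The red handle bar is centred at (0.455, -0.28), px (470,254).

Emit:
move_arm(deltas=[[0.5,-0.5,0,0,0,0],[1,-1,0,0,0,0]])

```text
t: 1.35
tcp_pos: [0.3263, -0.5029, 0.2309]
ee_rot: [-180.0, -0.0, 25.2]
ft_force: [0.7, -1.1, 1.6]
gripper_width: 0.0854
```

Emit:
move_arm(deltas=[[0.5,-0.5,0,0,0,0],[1,-1,0,0,0,0]])

```text
t: 1.6
tcp_pos: [0.3647, -0.3958, 0.2314]
ee_rot: [180.0, -0.0, 25.2]
ft_force: [0.8, -0.2, 0.7]
gripper_width: 0.0854
```

Emit:
move_arm(deltas=[[0.5,-0.5,0,0,0,0],[1,-1,0,0,0,0]])

```text
t: 1.85
tcp_pos: [0.4029, -0.2893, 0.2315]
ee_rot: [180.0, -0.0, 25.2]
ft_force: [0.0, -0.7, 0.4]
gripper_width: 0.0858
```

Emit:
move_arm(deltas=[[0.5,-0.5,0,0,0,0],[1,-1,0,0,0,0]])

```text
t: 2.1
tcp_pos: [0.4411, -0.1828, 0.2316]
ee_rot: [180.0, -0.0, 25.2]
ft_force: [0.9, -0.5, -0.1]
gripper_width: 0.0851
```

Emit:
move_arm(deltas=[[0.5,-0.5,0,0,0,0],[1,-1,0,0,0,0]])

```text
t: 2.35
tcp_pos: [0.4794, -0.0762, 0.2316]
ee_rot: [180.0, -0.0, 25.3]
ft_force: [0.2, -0.4, -0.1]
gripper_width: 0.0855
```

Emit:
move_arm(deltas=[[0.4,-0.6,0,0,0,0.1],[0.6,-1,0,0,0,0.2],[0.6,-1,0,0,0,0.294],[0.6,-1,0,0,0,0.294]])

```text
t: 2.85
tcp_pos: [0.4883, 0.0151, 0.2314]
ee_rot: [180.0, -0.0, 0.1]
ft_force: [0.3, -0.2, -0.1]
gripper_width: 0.0853
```

```bash
python3 - <<'E'
from h import *
K=cam('wrist'); im=snap('wrist','w1.png')
ms=env.masks_of('module','wrist'); print([(m['p'],m['bbox']) for m in ms])
b=ms[0]['bbox']
for n,lo,hi in (('top',(0,0,150),(179,70,255)),('org',(5,120,70),(20,255,255))):
    r,ct=rect(hsv(im,lo,hi,b)); q=plane('wrist',ct[:,0,:].astype(float),.094,K)[:,:2].astype(np.float32)
    print(n,r,cv2.minAreaRect(q))
E
```

```text
[(0.86, [257.0, 131.8, 52.7, 77.9])]
top ((284.03485107421875, 176.99920654296875), (54.91538619995117, 39.17545700073242), 88.66777801513672) ((0.49175432324409485, 0.046208709478378296), (0.049252159893512726, 0.03464220091700554), 0.07159390300512314)
org ((284.5, 172.5), (73.0, 53.0), 90.0) ((0.4953698217868805, 0.04546000063419342), (0.04608991742134094, 0.06635336577892303), 89.70384979248047)
```

View pics/w1.png

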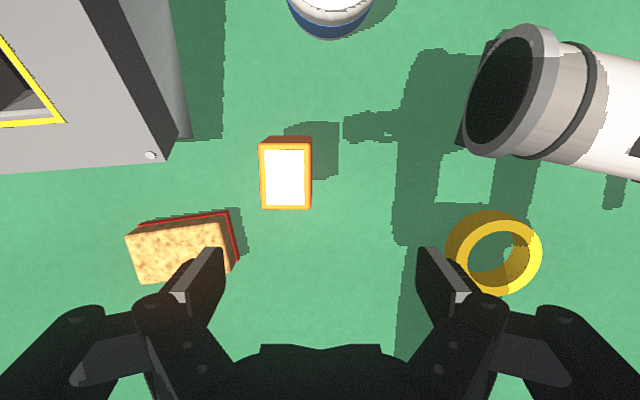

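```bash
python3 - <<'E'
from h import *
K=cam('wrist')
print(plane('wrist',[[228,212],[130,228],[238,268],[145,283]],.03,K).round(3))
E
```

```text
[[0.436 0.117 0.03 ]
 [0.417 0.231 0.03 ]
 [0.366 0.111 0.03 ]
 [0.345 0.224 0.03 ]]
```

The module sits upright at px (285,173), square to the tool. The sanding block is clear of the fingers' path.

Emit:
move_arm(deltas=[[0.046,-0.389,0.2,0,0,0],[0.046,-0.389,0.6,0,0,0],[0.046,-0.389,1,0,0,0]], jaw=-1)

```text
t: 3.32
tcp_pos: [0.4921, 0.0456, 0.1505]
ee_rot: [-180.0, -0.0, 0.1]
ft_force: [0.2, 0.2, -0.2]
gripper_width: 0.0854
```

Emit:
move_arm(deltas=[[0,0,0.5,0,0,0],[0,0,0.9,0,0,0],[0,0,1,0,0,0]])

```text
t: 3.7
tcp_pos: [0.4912, 0.0454, 0.0696]
ee_rot: [180.0, 0.2, 0.1]
ft_force: [0.2, -0.6, 1.0]
gripper_width: 0.0852
```

Emit:
move_arm(deltas=[[0,0,0.15,0,0,0],[0,0,0.28,0,0,0],[0,0,0.28,0,0,0]])

```text
t: 4.08
tcp_pos: [0.4919, 0.0458, 0.0486]
ee_rot: [180.0, 0.0, -0.0]
ft_force: [0.7, -0.0, 0.1]
gripper_width: 0.0855
```

Emit:
move_arm(deltas=[[0,0,0,0,0,0],[0,0,0,0,0,0],[0,0,0,0,0,0],[0,0,0,0,0,0],[0,0,0,0,0,0],[0,0,0,0,0,0]], jaw=1, force=50)

```text
t: 4.82
tcp_pos: [0.4923, 0.0459, 0.0495]
ee_rot: [-180.0, -0.0, -0.0]
ft_force: [-0.2, 0.9, 5.7]
gripper_width: 0.0455
```

Emit:
move_arm(deltas=[[0,0,-0.4,0,0,0],[0,0,-1,0,0,0]])

```text
t: 5.08
tcp_pos: [0.491, 0.0458, 0.1282]
ee_rot: [180.0, 0.2, -0.0]
ft_force: [0.3, -0.2, -3.2]
gripper_width: 0.0456
```

Emit:
move_arm(deltas=[[0,0,-0.6,0,0,0],[0,0,-1,0,0,0]])

```text
t: 5.32
tcp_pos: [0.4921, 0.0459, 0.2109]
ee_rot: [-180.0, -0.1, -0.0]
ft_force: [0.5, -0.7, -4.1]
gripper_width: 0.0454
```

Emit:
move_arm(deltas=[[0,-0.5,-0.4,0,0,0],[0,-1,-0.4,0,0,0]])

```text
t: 5.58
tcp_pos: [0.4926, 0.1267, 0.2433]
ee_rot: [-180.0, -0.2, -0.1]
ft_force: [0.8, -0.5, -3.7]
gripper_width: 0.0458
```

Emit:
move_arm(deltas=[[-0.1,-0.6,0,0,0,0],[-0.3,-1,0,0,0,0],[-0.3,-1,0,0,0,0],[-0.3,-1,0,0,0,0]])

```text
t: 6.08
tcp_pos: [0.4681, 0.2057, 0.2405]
ee_rot: [180.0, 0.0, 0.0]
ft_force: [-0.6, -0.8, -4.2]
gripper_width: 0.0457
```

```bash
python3 - <<'E'
from h import *
K=cam('wrist'); im=snap('wrist','w2.png')
ms=env.masks_of('socket','wrist'); print([(m['p'],m['bbox']) for m in ms]); print(env.get_state()['gripper_width'],env.get_state()['tcp_pos'])
E
```

```text
[(0.89, [106.3, 0.0, 276.7, 151.2])]
0.04558065456030807 [0.46833785 0.20520414 0.24072644]
```

View pics/w2.png

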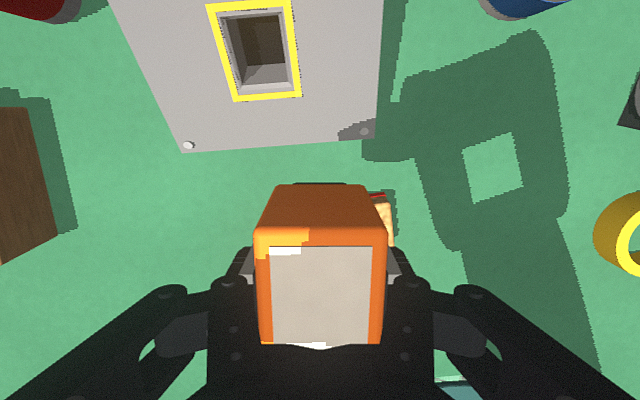

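Emit:
move_arm(deltas=[[0.3,0,0,0,0,0],[0.3,0,0,0,0,0],[0.3,0,0,0,0,0]])

```text
t: 6.55
tcp_pos: [0.492, 0.2053, 0.2407]
ee_rot: [180.0, 0.0, -0.1]
ft_force: [-0.0, 0.1, -3.4]
gripper_width: 0.0455
```

```bash
cat >> h.py <<'E'
def face(psi): # columns x up slope, y level, z normal
    return (R.from_euler('z',psi,degrees=True)*R.from_euler('y',-30,degrees=True)).as_matrix()
def sock(c,ct,K):
    S=np.array([.5715,.251,.125]);psi=8.
    for i in range(8):
        F=face(psi);p,d=ray(c,ct,K)
        P=p+d*(((S-p)@F[:,2])/(d@F[:,2]))[:,None]
        q=((P-S)@F)[:,:2]; r=cv2.minAreaRect((q*1000).astype(np.float32))
        a=r[2]; a=(a+45)%90-45
        T=S+F[:,:2]@(np.array(r[0])/1000)
        S=np.array([T[0],T[1],.125]);psi+=a/np.cos(np.radians(30)) if abs(a)<20 else 0
    return S,psi,r,T
E
python3 - <<'E'
from h import *
K=cam('wrist'); im=snap('wrist','w3.png')
s=env.get_state();print(s['tcp_pos'],s['ee_rot'])
b=env.masks_of('socket','wrist')[0]['bbox'];print(b)
m=hsv(im,(22,120,90),(35,255,255));m[:, :150]=0;m[:,420:]=0;m[180:]=0
r,ct=rect(m);print(r,'minrow',ct[:,0,1].min())
print('wrist',sock('wrist',ct[:,0,:].astype(float),K))
cs,h=cv2.findContours(m,cv2.RETR_CCOMP,cv2.CHAIN_APPROX_NONE)
for i,c in enumerate(cs):
    if h[0][i][3]>=0 and len(c)>80: print('inner',sock('wrist',c[:,0,:].astype(float),K))
for c,bs in (('scene',(325,145,35,30)),('top',(235,185,33,35))):
    im=cv2.imread(f'pics/{c}0.png')[:,:,::-1].copy()
    r,ct=rect(hsv(im,(22,120,90),(35,255,255),bs));print(c,sock(c,ct[:,0,:].astype(float),cam(c)))
E
```

```text
[0.49188596 0.20549006 0.24086047] [ 1.79995132e+02  1.45120797e-02 -4.40524561e-02]
[94.4, 2.5, 289.3, 175.4]
((254.75650024414062, 84.466552734375), (94.07270812988281, 82.25972747802734), 82.56858825683594) minrow 37
wrist (array([0.56998939, 0.25041612, 0.125     ]), np.float64(4.474594705715909), ((0.0, 0.0), (72.63941955566406, 56.104034423828125), -0.0), array([0.56998939, 0.25041612, 0.125     ]))
inner (array([0.56993449, 0.25042187, 0.125     ]), np.float64(4.424202216031517), ((-1.9073486328125e-06, 0.0), (63.16019821166992, 47.4964599609375), 4.512455234362278e-06), array([0.56993449, 0.25042187, 0.125     ]))
scene (array([0.57231253, 0.25107717, 0.125     ]), np.float64(4.678339412421019), ((0.0, 3.814697265625e-06), (57.522247314453125, 73.98399353027344), 89.99999237060547), array([0.57231253, 0.25107717, 0.125     ]))
top (array([0.57050822, 0.25119673, 0.125     ]), np.float64(4.703359173650703), ((0.0, 0.0), (56.574031829833984, 73.16802978515625), 89.99999237060547), array([0.57050822, 0.25119673, 0.125     ]))
```

```bash
python3 - <<'E'
from h import *
K=cam('wrist'); im=cv2.imread('pics/w3.png')[:,:,::-1].copy()
m=hsv(im,(22,120,90),(35,255,255));m[:, :150]=0;m[:,420:]=0;m[180:]=0
r,ct=rect(m)
q=cv2.approxPolyDP(ct,8,True)[:,0,:].astype(float);print(q.tolist())
S,psi,_,_=sock('wrist',ct[:,0,:].astype(float),K)
for psi in (4.47,6,8):
    F=face(psi);p,d=ray('wrist',q,K);P=p+d*(((S-p)@F[:,2])/(d@F[:,2]))[:,None];u=((P-S)@F)[:,:2]*1000
    e=np.roll(u,-1,0)-u;print(psi,u.round(1).tolist(),np.degrees(np.arctan2(e[:,1],e[:,0])).round(1),np.linalg.norm(e,axis=1).round(1),'mean z',P[:,2].mean())
E
```

```text
[[289.0, 37.0], [208.0, 44.0], [236.0, 131.0], [301.0, 125.0]]
4.47 [[35.7, -27.4], [35.7, 28.1], [-36.1, 27.4], [-35.4, -27.7]] [  90.  -179.4  -89.2    0.2] [55.5 71.9 55.  71.1] mean z 0.12499660431472205
6 [[35.0, -28.2], [36.5, 27.2], [-35.2, 28.1], [-36.2, -26.8]] [ 88.4 179.3 -91.   -1.1] [55.3 71.8 54.9 71.2] mean z 0.12499809032600807
8 [[33.9, -29.2], [37.5, 25.9], [-34.0, 29.0], [-37.3, -25.6]] [ 86.3 177.5 -93.5  -2.8] [55.2 71.6 54.7 71.3] mean z 0.12499931874492937
```

```bash
cat >> h.py <<'E'
def to(pos,M):
    s=env.get_state();A=R.from_euler('xyz',s['ee_rot'],degrees=True).as_matrix()
    return (A.T@(pos-s['tcp_pos'])/.08).round(4),(R.from_matrix(A.T@M).as_rotvec()/1.5).round(4)
def sock_tool(psi=4.5): return face(psi)@np.diag([1,-1,-1.])
SOCK=np.array([.5703,.2505,.125])
E
python3 - <<'E'
from h import *
M=sock_tool();print(to(SOCK+face(4.5)[:,2]*.0895,M), SOCK+face(4.5)[:,2]*.0895)
E
```

```text
(array([ 0.4228, -0.5175,  0.4805]), array([ 0.0138,  0.3489, -0.0516])) [0.52568795 0.24698896 0.20250927]
```

Emit:
move_arm(deltas=[[0.1,-0.15,0,0.004,0.11,-0.016],[0.2,-0.3,0.1,0.009,0.22,-0.033],[0.35,-0.45,0.3,0.0138,0.33,-0.05],[0.4228,-0.5175,0.4805,0.0138,0.3489,-0.0516],[0.4228,-0.5175,0.4805,0.0138,0.3489,-0.0516],[0.4228,-0.5175,0.4805,0.0138,0.3489,-0.0516]])

```text
t: 7.4
tcp_pos: [0.526, 0.2472, 0.2035]
ee_rot: [-180.0, -30.0, 4.5]
ft_force: [-0.4, 0.2, -2.9]
gripper_width: 0.0453
```

```bash
python3 - <<'E'
from h import *
M=sock_tool();n=face(4.5)[:,2]
for d in (.0895,.0655,.0155): print(d,to(SOCK+n*d,M))
K=cam('wrist'); im=snap('wrist','w4.png')
# predicted frame outline + module from assumed poses
F=face(4.5)
q=SOCK+(F[:,:2]@(np.array([[35.9,27.8],[35.9,-27.8],[-35.9,-27.8],[-35.9,27.8]])/1000).T).T
im=im.copy();cv2.polylines(im,[proj('wrist',q,K).astype(int)],True,(0,0,255),1)
s=env.get_state();A=R.from_euler('xyz',s['ee_rot'],degrees=True).as_matrix()
for z in (.0155-.0495+.049,-.0445):
  mq=s['tcp_pos']+(A@np.array([[31,23,z],[31,-23,z],[-31,-23,z],[-31,23,z]]).T*1e-3 if 0 else A@np.array([[.031,.023,z],[.031,-.023,z],[-.031,-.023,z],[-.031,.023,z]]).T).T
  cv2.polylines(im,[proj('wrist',mq,K).astype(int)],True,(0,255,255),1)
cv2.imwrite('pics/w4b.png',im[:,:,::-1])
E
```

```text
0.0895 (array([-0.0096,  0.0022,  0.0083]), array([-0.0003,  0.    , -0.    ]))
0.0655 (array([-0.0095,  0.0023,  0.3083]), array([-0.0003,  0.    , -0.    ]))
0.0155 (array([-0.0095,  0.0026,  0.9333]), array([-0.0003,  0.    , -0.    ]))
```

View pics/w4b.png

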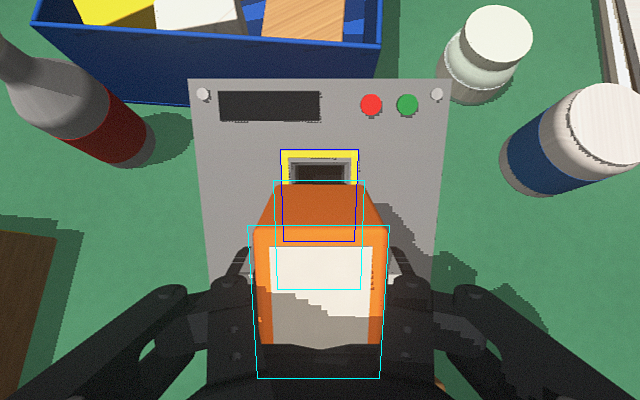

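The predicted frame and module outlines match the picture: frame at px 280–359, row 150, module centred at column ~320. I'm inserting now.

Emit:
move_arm(deltas=[[-0.01,0.002,0.2,0,0,0],[-0.01,0.002,0.45,0,0,0],[-0.01,0.002,0.45,0,0,0]])

```text
t: 7.82
tcp_pos: [0.5432, 0.2479, 0.1679]
ee_rot: [179.9, -29.8, 4.5]
ft_force: [0.2, -0.4, -2.9]
gripper_width: 0.0458
```

Emit:
move_arm(deltas=[[0,0,0.05,0,0,0],[0,0,0.1,0,0,0],[0,0,0.1,0,0,0]])

```text
t: 8.2
tcp_pos: [0.5472, 0.2488, 0.1639]
ee_rot: [180.0, -30.0, 4.5]
ft_force: [1.0, -0.6, -3.8]
gripper_width: 0.0458
```

Emit:
move_arm(deltas=[[0,0,0.04,0,0,0],[0,0,0.08,0,0,0],[0,0,0.08,0,0,0]])

```text
t: 8.57
tcp_pos: [0.5504, 0.249, 0.1581]
ee_rot: [180.0, -30.0, 4.5]
ft_force: [0.2, -0.4, -3.1]
gripper_width: 0.0456
```

Emit:
move_arm(deltas=[[0,0,0.06,0,0,0],[0,0,0.12,0,0,0],[0,0,0.12,0,0,0]])

```text
t: 8.95
tcp_pos: [0.5552, 0.2493, 0.1496]
ee_rot: [180.0, -30.0, 4.5]
ft_force: [0.2, 0.6, -3.1]
gripper_width: 0.0452
```

Emit:
move_arm(deltas=[[0,0,0.04,0,0,0],[0,0,0.08,0,0,0],[0,0,0.08,0,0,0]])

```text
t: 9.32
tcp_pos: [0.5583, 0.2496, 0.1442]
ee_rot: [180.0, -30.0, 4.5]
ft_force: [-0.0, 0.2, -3.6]
gripper_width: 0.0455
```

```bash
python3 - <<'E'
from h import *
s=env.get_state();print(face(4.5).T@(s['tcp_pos']-SOCK),face(4.5).T@s['ft_force'],s['torque'])
E
```

```text
[-7.83690499e-04  4.67361530e-05  2.26156886e-02] [-1.83383899  0.23739398 -3.1324764 ] [-0.03393997  0.48950074  0.04064535]
```

Going in freely; about 7 mm remain.

Emit:
move_arm(deltas=[[0.002,0,0.025,0,0,0],[0.004,0,0.05,0,0,0],[0.004,0,0.05,0,0,0]])

```text
t: 9.7
tcp_pos: [0.5606, 0.2498, 0.141]
ee_rot: [180.0, -30.0, 4.5]
ft_force: [-0.3, -0.2, -3.3]
gripper_width: 0.0456
```

Emit:
move_arm(deltas=[[0,0,0.02,0,0,0],[0,0,0.035,0,0,0],[0,0,0.035,0,0,0]])

```text
t: 10.07
tcp_pos: [0.562, 0.25, 0.1387]
ee_rot: [180.0, -30.0, 4.5]
ft_force: [-1.0, 0.2, -3.8]
gripper_width: 0.0456
```

Emit:
move_arm(deltas=[[0,0,0.01,0,0,0],[0,0,0.02,0,0,0],[0,0,0.02,0,0,0]])

```text
t: 10.45
tcp_pos: [0.5626, 0.2501, 0.1384]
ee_rot: [-180.0, -30.0, 4.5]
ft_force: [-15.6, -2.2, 8.7]
gripper_width: 0.0453
```

Emit:
move_arm(deltas=[[0,0,0.006,0,0,0],[0,0,0.012,0,0,0],[0,0,0.012,0,0,0]])

```text
t: 10.82
tcp_pos: [0.5629, 0.2503, 0.1385]
ee_rot: [-180.0, -30.0, 4.5]
ft_force: [-27.5, -4.7, 19.4]
gripper_width: 0.0454
```

```bash
python3 - <<'E'
from h import *
s=env.get_state();print(face(4.5).T@(s['tcp_pos']-SOCK),face(4.5).T@s['ft_force'],s['torque'])
a=snap('scene');b=snap('top')
a=a[90:250,250:430];b=b[120:280,180:360]
cv2.imwrite('pics/chk.png',np.hstack([cv2.resize(x,None,fx=2.2,fy=2.2,interpolation=cv2.INTER_CUBIC) for x in (a,b)])[:,:,::-1])
E
```

```text
[0.00033418 0.00035162 0.01537202] [-14.35680214  -2.56511612  30.66006266] [-1.12156122  2.54027495 -0.71093847]
```

Resistance rises with no more travel, exactly at the computed home depth of 15.4 mm. I'm easing off, releasing and retreating.

Emit:
move_arm(deltas=[[-0.005,0,-0.02,0,0,0],[-0.005,0,-0.02,0,0,0]])

```text
t: 11.18
tcp_pos: [0.5622, 0.2501, 0.1381]
ee_rot: [-180.0, -30.0, 4.5]
ft_force: [-7.2, -0.6, 2.1]
gripper_width: 0.0455
```

Emit:
move_arm(deltas=[[0,0,0,0,0,0],[0,0,0,0,0,0],[0,0,0,0,0,0],[0,0,0,0,0,0],[0,0,0,0,0,0]], jaw=-1)

```text
t: 11.8
tcp_pos: [0.5622, 0.25, 0.1378]
ee_rot: [180.0, -30.0, 4.5]
ft_force: [-0.6, -0.1, -0.2]
gripper_width: 0.0852
```

Emit:
move_arm(deltas=[[0,0,-0.3,0,0,0],[0,0,-0.7,0,0,0],[0,0,-1,0,0,0],[0,0,-1,0,0,0]])

```text
t: 12.3
tcp_pos: [0.5224, 0.2472, 0.2091]
ee_rot: [-179.9, -30.2, 4.5]
ft_force: [-0.0, -0.2, -0.6]
gripper_width: 0.0854
```

Emit:
move_arm(deltas=[[0,0,-0.4,0,0,0],[0,0,-0.4,0,0,0],[0,0,-0.4,0,0,0]])

```text
t: 12.68
tcp_pos: [0.5065, 0.2455, 0.2333]
ee_rot: [180.0, -29.9, 4.5]
ft_force: [0.7, -0.5, -0.0]
gripper_width: 0.0854
```

```bash
python3 - <<'E'
from h import *
K=cam('wrist');w=snap('wrist').copy();F=face(4.5)
for z in (.0005,.06):
    q=SOCK+(F@np.array([[.031,.023,z],[.031,-.023,z],[-.031,-.023,z],[-.031,.023,z]]).T).T
    cv2.polylines(w,[proj('wrist',q,K).astype(int)],True,(0,0,255),1)
a=snap('scene')[100:240,260:420];b=snap('top')[130:270,180:340]
ab=np.hstack([cv2.resize(x,(400,350),interpolation=cv2.INTER_CUBIC) for x in (a,b)])
wc=cv2.resize(w[60:310,70:570],(500,250))
cv2.imwrite('pics/chk2.png',np.vstack([ab,np.pad(wc,((0,0),(0,300),(0,0)))])[:,:,::-1])
M=sock_tool();s=env.get_state();print(s['tcp_pos'],s['ee_rot'],s['t'],s['joint_positions'])
c='top';im=snap(c);r,ct=rect(hsv(im,(0,170,100),(6,255,255),(457,230,22,45)));print(plane(c,cv2.boxPoints(r),.17).round(3).tolist())
E
```

```text
[0.50641705 0.24542927 0.23334555] [179.94742414 -29.90970206   4.54228785] 12.825 [ 29.49102106 -24.51868358 113.59465248 -13.58269157  64.04405475
 118.00272366]
[[0.496, -0.263, 0.17], [0.501, -0.288, 0.17], [0.412, -0.297, 0.17], [0.407, -0.273, 0.17]]
```

View pics/chk2.png

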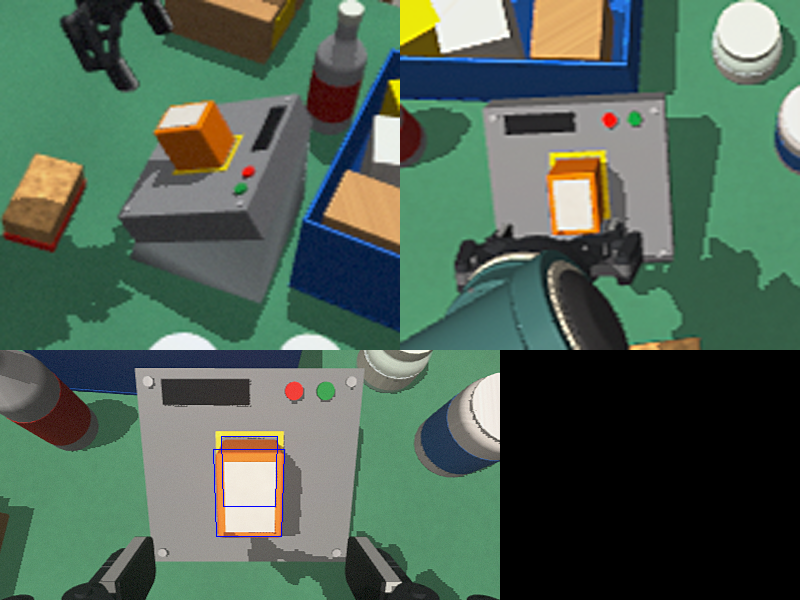

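The module sits flush, square in the frame, and matches the predicted home outline; its neighbours are untouched. Next is the handle.

```bash
python3 - <<'E'
from h import *
M=R.from_euler('xyz',[180,0,6.3],degrees=True).as_matrix()
s=env.get_state();print(to(s['tcp_pos']+[-.03,-.04,.02],M))
t=np.array([.4386,-.282,.233]);p=s['tcp_pos']+[-.03,-.04,.02];print(M.T@(t-p)/.08)
m=env.masks_of('damper','top')[0]['pixels'].astype(np.uint8)*255
r,_=rect(m);print(r,plane('top',cv2.boxPoints(r),.1).round(3).tolist())
E
```

```text
(array([-0.2335,  0.4691, -0.4225]), array([ 0.0058, -0.3482, -0.0202]))
[-1.13843721  6.00436844  0.25809489]
((450.5677185058594, 236.6886444091797), (112.80014038085938, 62.709232330322266), 12.26477336883545) [[0.452, -0.102, 0.1], [0.615, -0.141, 0.1], [0.559, -0.427, 0.1], [0.4, -0.377, 0.1]]
```

Emit:
move_arm(deltas=[[-0.05,0.1,-0.2,0,-0.1,0],[-0.15,0.25,-0.4,0,-0.2,-0.01],[-0.2335,0.47,-0.4225,0.0058,-0.3,-0.02],[-0.2335,0.47,-0.4225,0.0058,-0.3482,-0.02],[-0.2335,0.47,-0.4225,0.0058,-0.3482,-0.02]])

```text
t: 13.55
tcp_pos: [0.4771, 0.2052, 0.2538]
ee_rot: [-180.0, -0.0, 6.2]
ft_force: [-1.2, -0.8, -0.2]
gripper_width: 0.0855
```

Emit:
move_arm(deltas=[[-0.1,0.5,0,0,0,0],[-0.19,1,0,0,0,0]])

```text
t: 13.8
tcp_pos: [0.4696, 0.1238, 0.2543]
ee_rot: [-180.0, -0.2, 6.4]
ft_force: [-0.2, 0.6, -0.8]
gripper_width: 0.0852
```

Emit:
move_arm(deltas=[[-0.1,0.5,0,0,0,0],[-0.19,1,0,0,0,0]])

```text
t: 14.05
tcp_pos: [0.4632, 0.0422, 0.2545]
ee_rot: [180.0, -0.2, 6.3]
ft_force: [0.9, -0.0, -1.3]
gripper_width: 0.0856
```

Emit:
move_arm(deltas=[[-0.1,0.5,0,0,0,0],[-0.19,1,0,0,0,0]])

```text
t: 14.3
tcp_pos: [0.4569, -0.039, 0.2545]
ee_rot: [180.0, -0.2, 6.3]
ft_force: [0.2, 0.3, -0.8]
gripper_width: 0.0859
```

Emit:
move_arm(deltas=[[-0.1,0.5,0,0,0,0],[-0.19,1,0,0,0,0]])

```text
t: 14.55
tcp_pos: [0.4506, -0.1203, 0.2544]
ee_rot: [179.9, -0.2, 6.3]
ft_force: [0.4, 0.5, -1.2]
gripper_width: 0.0851
```

Emit:
move_arm(deltas=[[-0.1,0.5,0,0,0,0],[-0.19,1,0,0,0,0],[-0.19,1,0,0,0,0],[-0.19,1,0,0,0,0]])

```text
t: 15.05
tcp_pos: [0.4446, -0.2, 0.2543]
ee_rot: [180.0, -0.1, 6.3]
ft_force: [-0.6, 0.8, -0.4]
gripper_width: 0.0856
```

```bash
python3 - <<'E'
from h import *
K=cam('wrist');im=snap('wrist','w5.png');s=env.get_state();print(s['tcp_pos'],s['ee_rot'],s['t'])
m=hsv(im,(0,170,100),(6,255,255));r,ct=rect(m);print(r)
q=plane('wrist',ct[:,0,:].astype(float),.176,K)[:,:2].astype(np.float32);rr=cv2.minAreaRect(q);print(rr,cv2.boxPoints(rr))
E
```

```text
[ 0.4446761  -0.1996657   0.25438909] [ 1.79998758e+02 -1.15674711e-01  6.33345268e+00] 15.1
((429.998046875, 195.88021850585938), (32.00033950805664, 118.9786605834961), 6.8182148933410645)
((0.4553978741168976, -0.2778452932834625), (0.08655611425638199, 0.023457016795873642), 5.970974922180176) [[ 0.41113457 -0.27068242]
 [ 0.41357467 -0.29401216]
 [ 0.49966118 -0.28500816]
 [ 0.49722108 -0.26167843]]
```

View pics/w5.png

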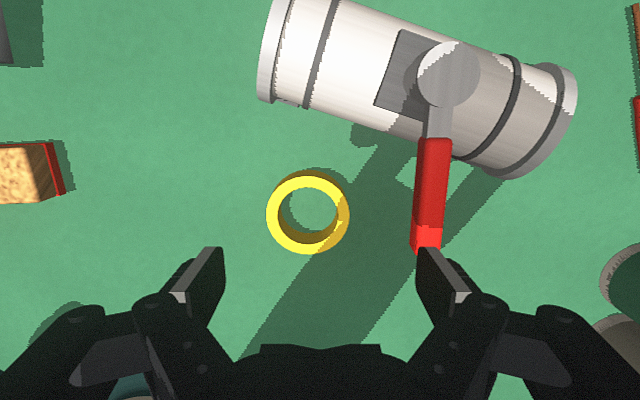

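The bar lies at px (430,196), with its centre at (0.455, -0.279) and yaw 6°. The duct is yawed about -10°, so the handle starts partly open. I'm grasping it at r = 100 mm.

Emit:
move_arm(deltas=[[-0.1,0.6,0,0,0,0],[-0.176,0.997,0,0,0,0],[-0.176,0.997,0.5,0,0,0],[-0.176,0.997,1,0,0,0],[-0.176,0.997,1,0,0,0]])

```text
t: 15.72
tcp_pos: [0.4389, -0.2797, 0.172]
ee_rot: [-179.8, 0.1, 6.4]
ft_force: [0.4, -0.6, 0.3]
gripper_width: 0.0853
```

Emit:
move_arm(deltas=[[0,0,0.2,0,0,0],[0,0,0.35,0,0,0],[0,0,0.35,0,0,0]])

```text
t: 16.1
tcp_pos: [0.4394, -0.281, 0.1458]
ee_rot: [-179.9, -0.0, 6.3]
ft_force: [0.1, 0.2, -0.2]
gripper_width: 0.0854
```

Emit:
move_arm(deltas=[[0,0,0,0,0,0],[0,0,0,0,0,0],[0,0,0,0,0,0],[0,0,0,0,0,0],[0,0,0,0,0,0],[0,0,0,0,0,0],[0,0,0,0,0,0]], jaw=1, force=25)

```text
t: 16.98
tcp_pos: [0.4396, -0.2814, 0.1466]
ee_rot: [180.0, -0.1, 6.3]
ft_force: [-1.4, -3.8, 4.0]
gripper_width: 0.0198
```

```bash
cat > arc.py <<'E'
from h import *
import sys
s=env.get_state();print(s['tcp_pos'],s['ee_rot'],s['ft_force'],s['gripper_width'],s['t'])
A=np.array([.539,-.270]);p=s['tcp_pos'];yaw=np.radians(s['ee_rot'][2])
v=p[:2]-A;print('r',np.hypot(*v),'ang',np.degrees(np.arctan2(v[1],v[0])))
Mt=R.from_euler('xyz',s['ee_rot'],degrees=True).as_matrix()
for d in map(float,sys.argv[1:]):
    w=R.from_euler('z',d,degrees=True).as_matrix()[:2,:2]@v+A
    print(d,(Mt.T@np.r_[w-p[:2],0]/.08).round(3),round(-np.radians(d)/1.5,4))
E
python3 arc.py 10 20 30 40
```

```text
[ 0.43955638 -0.28142403  0.14660003] [ 1.79997767e+02 -8.80530022e-02  6.28561659e+00] [-1.37449074 -3.81127452  4.03023645] 0.01979185325091755 16.975
r 0.10009766642408952 ang -173.44661808509088
10.0 [0.02  0.217 0.   ] -0.1164
20.0 [0.077 0.428 0.   ] -0.2327
30.0 [0.171 0.625 0.   ] -0.3491
40.0 [0.296 0.803 0.   ] -0.4654
```

Emit:
move_arm(deltas=[[0.005,0.109,0,0,0,-0.058],[0.02,0.217,0,0,0,-0.1164],[0.043,0.324,0,0,0,-0.1745],[0.077,0.428,0,0,0,-0.2327],[0.12,0.529,0,0,0,-0.291],[0.171,0.625,0,0,0,-0.3491],[0.171,0.625,0,0,0,-0.3491]])

```text
t: 17.85
tcp_pos: [0.4582, -0.3305, 0.1466]
ee_rot: [180.0, 0.0, 36.3]
ft_force: [-8.1, -8.0, 6.3]
gripper_width: 0.0197
```

```bash
python3 arc.py 10 20 30 40
```

```text
[ 0.45817663 -0.33047812  0.14656755] [1.79966018e+02 2.20261654e-02 3.63465500e+01] [-8.08180218 -7.99129419  6.34755522] 0.019670731935362794 17.85
r 0.10094563092272939 ang -143.193400645325
10.0 [0.021 0.219 0.   ] -0.1164
20.0 [0.08  0.431 0.   ] -0.2327
30.0 [0.174 0.63  0.   ] -0.3491
40.0 [0.302 0.809 0.   ] -0.4654
```

Emit:
move_arm(deltas=[[0.005,0.109,0,0,0,-0.058],[0.02,0.217,0,0,0,-0.1164],[0.043,0.324,0,0,0,-0.1745],[0.077,0.428,0,0,0,-0.2327],[0.12,0.529,0,0,0,-0.291],[0.171,0.625,0,0,0,-0.3491],[0.171,0.625,0,0,0,-0.3491]])

```text
t: 18.73
tcp_pos: [0.4989, -0.3631, 0.1466]
ee_rot: [179.9, 0.1, 66.4]
ft_force: [-6.6, -13.4, 3.8]
gripper_width: 0.0197
```

```bash
python3 arc.py 5 8 11 14 17 20 30
```

```text
[ 0.49892649 -0.36312003  0.14657493] [1.79943489e+02 8.46021099e-02 6.63584951e+01] [ -6.59628468 -13.42697787   3.79114328] 0.01966385158620034 18.725
r 0.10137665552633492 ang -113.28426543904108
5.0 [0.006 0.11  0.   ] -0.0582
8.0 [0.013 0.176 0.   ] -0.0931
11.0 [0.025 0.242 0.   ] -0.128
14.0 [0.04  0.306 0.   ] -0.1629
17.0 [0.058 0.37  0.   ] -0.1978
20.0 [0.079 0.433 0.   ] -0.2327
30.0 [0.174 0.633 0.   ] -0.3491
```

Emit:
move_arm(deltas=[[0,0.11,0,0,0,-0.0582],[0.005,0.176,0,0,0,-0.0931],[0.013,0.242,0,0,0,-0.128],[0.013,0.242,0,0,0,-0.128]])

```text
t: 19.23
tcp_pos: [0.5173, -0.3691, 0.1466]
ee_rot: [179.9, 0.0, 77.4]
ft_force: [-4.3, -7.0, 4.8]
gripper_width: 0.0196
```

```bash
python3 arc.py 1 2 3 4 5 6 8
```

```text
[ 0.51730856 -0.36910342  0.14659074] [1.79949437e+02 1.48680606e-02 7.73651151e+01] [-4.26163475 -6.98383449  4.80908565] 0.019619718165647778 19.225
r 0.10144952194133977 ang -102.34602175879925
1.0 [0.    0.022 0.   ] -0.0116
2.0 [0.001 0.044 0.   ] -0.0233
3.0 [0.002 0.066 0.   ] -0.0349
4.0 [0.004 0.088 0.   ] -0.0465
5.0 [0.005 0.11  0.   ] -0.0582
6.0 [0.008 0.133 0.   ] -0.0698
8.0 [0.013 0.176 0.   ] -0.0931
```

Emit:
move_arm(deltas=[[0.001,0.03,0,0,0,-0.0174],[0.002,0.066,0,0,0,-0.0349],[0.002,0.066,0,0,0,-0.0349]])

```text
t: 19.6
tcp_pos: [0.5195, -0.3694, 0.1464]
ee_rot: [-179.6, -0.1, 80.2]
ft_force: [-33.5, 4.0, 14.7]
gripper_width: 0.0196
```

Emit:
move_arm(deltas=[[0.001,0.022,0,0,0,-0.0116],[0.001,0.022,0,0,0,-0.0116]])

```text
t: 19.85
tcp_pos: [0.5198, -0.3693, 0.1463]
ee_rot: [-179.4, -0.1, 81.2]
ft_force: [-47.6, 9.6, 20.4]
gripper_width: 0.0197
```

Emit:
move_arm(deltas=[[0.001,0.022,0,0,0,-0.0116],[0.001,0.022,0,0,0,-0.0116]])

```text
t: 20.1
tcp_pos: [0.5201, -0.3692, 0.1462]
ee_rot: [-179.2, -0.2, 82.2]
ft_force: [-63.2, 13.8, 25.0]
gripper_width: 0.0197
```

Hard stop reached: the force rises with no further motion. I'm easing off to a light push, then releasing.

Emit:
move_arm(deltas=[[0,-0.04,0,0,0,0.015],[0,-0.07,0,0,0,0.027],[0,-0.07,0,0,0,0.027]])

```text
t: 20.48
tcp_pos: [0.5192, -0.3692, 0.1465]
ee_rot: [-179.9, -0.0, 79.9]
ft_force: [-13.6, -2.1, 7.2]
gripper_width: 0.0196
```

Emit:
move_arm(deltas=[[0,0,0,0,0,0],[0,0,0,0,0,0],[0,0,0,0,0,0],[0,0,0,0,0,0],[0,0,0,0,0,0],[0,0,0,0,0,0]], jaw=-1)

```text
t: 21.22
tcp_pos: [0.5205, -0.3691, 0.1464]
ee_rot: [179.9, -0.1, 80.0]
ft_force: [0.3, 0.0, 0.2]
gripper_width: 0.0854
```

Emit:
move_arm(deltas=[[0,0,-0.3,0,0,0],[0,0,-0.7,0,0,0],[0,0,-1,0,0,0],[0,0,-1,0,0,0]])

```text
t: 21.72
tcp_pos: [0.5209, -0.3695, 0.2284]
ee_rot: [179.8, 0.0, 80.0]
ft_force: [-0.1, -0.2, -0.8]
gripper_width: 0.0854
```

Emit:
move_arm(deltas=[[-0.5,0,-0.2,0,0,0],[-1,0,-0.5,0,0,0],[-1,0,-0.5,0,0,0],[-1,0,-0.5,0,0,0]])

```text
t: 22.22
tcp_pos: [0.5063, -0.4475, 0.2647]
ee_rot: [-180.0, -0.1, 80.0]
ft_force: [0.5, -0.1, 0.1]
gripper_width: 0.0856
```

```bash
python3 - <<'E'
from h import *
w=snap('wrist','w6.png');a=snap('scene','s6.png');b=snap('top','t6.png');s=env.get_state();print(s['tcp_pos'],s['ft_force'],s['t'])
cv2.imwrite('pics/chk3.png',np.vstack([np.hstack([w,])[:,:,::-1][:300],cv2.resize(np.hstack([a[80:,150:430],b[60:380,140:520]]),(640,310))[:,:,::-1][:290]]))
K=cam('wrist');m=hsv(w,(0,170,100),(6,255,255));
r,ct=rect(m);q=plane('wrist',ct[:,0,:].astype(float),.176,K)[:,:2].astype(np.float32);print(cv2.minAreaRect(q))
E
```

```text
[ 0.5065603  -0.44700949  0.26533708] [-0.12006816  0.63977716  0.19782173] 22.375
((0.5213488340377808, -0.3585766553878784), (0.08244286477565765, 0.019000336527824402), 78.5935287475586)
```

View pics/chk3.png

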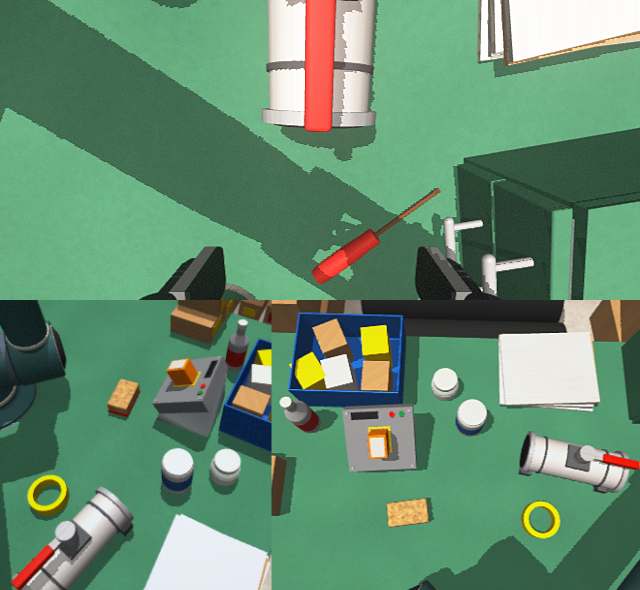

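The handle lies in line with the duct (wrist px (318,65)). The module is seated and the neighbours are unmoved. I'm handing in.

```bash
python3 -c "
from h import *
print(env.finish_job())"
```

```text
the job is handed in; nothing more can be done
None
```

The module is plugged fully home, the red handle is turned fully open, and I handed the job in at about 22 s of the 69 s allowed.

- **Module:** It went in with almost no resistance. It then met a firm stop at the depth I had calculated for fully home: the gripper tip was 15.4 mm above the face, against 15.5 mm expected. The contact force there was about 31 N. In the pictures after release, the body sits flush and square in the yellow frame.
- **Handle:** It started partly open, about 16° by my estimate. I turned it until it hit the stop, where the force rose to about 63 N at the fingers with no further movement. I then eased back to about 14 N before letting go. The last wrist picture shows it in line with the duct, at a yaw of 78.6°.
- **Surroundings:** In the final pictures, the tin, spray can, jar, tape roll and sanding block look unmoved. The gripper is clear of everything.

No final check failed. My first rough estimate of the socket's yaw was about 8°. The closer wrist view and both fixed cameras gave about 4.5°, and that is the value I used.

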